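# Shut and lock the sample compartment of a spectrophotometer

### The arm

A 6-joint arm with a two-finger parallel gripper is mounted at the origin on the work surface. World frame = base frame: x ahead of the robot, y to its left, z up, the work surface at z = 0. Lengths are in mm, angles in rad, forces in N, time in s.
With the tool pointing down it reaches from about 375 to 925 mm from the base axis. Payload 5.7 kg.
Tool frame: the origin (TCP) lies on the centre line of the jaws, within the pads' length; the fingertips stand 11 mm ahead of it and the grasp point (between the pads) lies 8 mm behind it; z points along the fingers, y is the line along which they close (so a half turn about z gives the same grasp; the last joint's range is limited). The gripper opens to 88 mm and grips with 3 to 60 N. Pads are 20 mm wide; open, the fingers measure 115 mm over their backs; the gripper's body (75 mm by 178 mm) begins 61 mm behind the grasp point.
Start: joints at [1.071, 0.359, 1.51, -0, 1.272, -0.115], TCP at [225.215, 556.095, 233.623] pointing down, gripper open.
Joint ranges: [-2.97, 2.97], [-1.01, 2.36], [0.21, 2.38], [-0.96, 4.11], [0.2, 2.71], [-2.98, 2.98]. Speed limits (rad/s): [2.39, 2.39, 3.14, 3.14, 3.14, 3.14].

### API

Orientations are given as [roll, pitch, yaw] about the fixed x, y, z axes, in that order (R = Rz(yaw) Ry(pitch) Rx(roll)).
In Python, from plant import env, cams gives the robot as it stands. The module is installed in compiled form; this text tells all that it offers.
- The arm moves only by the shell command python3 -m jog 'ROWS' [FORCE]. ROWS is JSON, a list of rows, each an object of numbers: "ax", "ay", "az": the turn, a rotation vector about the tool's x, y, z in rad; "tx", "ty", "tz": the shift along the tool's x, y, z in cm; "fingers": the closure in counts, from 0 (fully open) to 255 (shut). In form: [{"ax": .., "ay": .., "az": .., "tx": .., "ty": .., "tz": .., "fingers": ..}, ...]. A call has 1 to 5 rows; each row shifts and turns the commanded pose from where the row before left it, along the tool's axes as they then stand; what a row does not reach is not made up. A row lasts 1/10 s, in which the tool goes at most 50 mm and 8.59 degrees, less where a joint would pass 70% of its speed; a pose out of reach is approached as far as the arm can. A call is refused whole if a number of a shift passes 5 or a number of a turn 0.15, either way. A call with a gripper value outside its range is refused whole. The fingers move at their own pace and stop on an object; FORCE is the grip in N (left out, the last holds). Time passes only in rows, so rows that do not move let the fingers close. It gives the time, the measured TCP pose, the force, the opening and the grip force at its end, in the units of the state.
- env.get_obs(): the state, without advancing time (a new reading comes with each control period).
- cams.get_image(name): name is "scene" or "top" or "wrist"; returns a dict with "color" (420x560x3 uint8, blue, green, red), "camera_matrix" (3x3 intrinsics, pixels), "R" (3x3) and "t" (3): a world point X has camera coordinates R X + t. Camera axes: x right, y down, z forward; pixel columns grow to the right and rows downward; lengths in mm; the calibration is good to about 2 mm. A picture is of the moment at which its call begins. There is no depth.
- env.hand_in(): hands the job in; it is judged then, once.
Trained networks look in the newest picture that a camera, given by its name, has taken for a name from the list of things; names that differ only in an ending like _2 or _b are one class to them, and where a whole thing is asked for, a point or a joint stands for the part that bears it (a point fixed in the world has none). Each returns a list of dicts, best first, with "conf" (0 to 1); they miss things now and then, are a little off and sometimes report something else, mostly with a low value. They report only what shows in the picture. A call takes as long as a camera call.
- cams.spot_in(query, camera): "position" ([x, y, z] in mm, in the coordinates of the camera as it stood for that picture, good to about 4 mm: the middle of the surface that is visible of it).
The state is a dict: "time": time; "qpos": joint angles; "joint_velocities": joint speeds; "joint_efforts": joint torques, N m; "tool_pos": TCP position; "eef_rot": TCP orientation; "contact_force": force on the tool from outside, world axes, zero at the start; "wrist_torque": the same for the moment, N m; "width": opening from 0.0 (shut) to 1.0 (fully open); "grasp_force": force on a finger pad.
Only numpy, scipy, OpenCV 4.12 (cv2) and the standard library are available. Lean on these libraries where they do the work, as an engineer would, in place of code of your own. Each camera call takes 0.05 s, during which the arm holds its last target. There are 200 camera calls.

### The job

Get the photometer ready to measure: first swing its open lid down until it is fully shut, then slide the lock along its guide over the lid's tab, all the way to the end stop, and let go so that its thumb pad springs back up and the lock is caught there. The slide only runs while its thumb pad is pressed down; do not force anything, and leave the other things on the bench and on the instrument where they are.

Things in the scene. Friction and masses are not known exactly. Their poses are not given: they have to be found in the camera images.
- instrument: the white benchtop photometer, fixed to the bench, 300 (its x) x 400 (its y) mm, deck 90 mm above the bench. Origin: centre of its underside; its -x is the front, towards the robot. Axes x, y below are this body's. A screen 105 mm tall stands on the deck at x 80 to 125, y 35 to 185 mm. The sample well under the lid is open at x -30 to 85, y -145 to -15 mm
- lid (a joint): angle of the grey lid: 0 = shut, grows as it opens, 1.2 to 1.6 rad at the start. A plate 140 mm deep (hinge to free edge), 160 mm wide (along y), 8 mm thick; a steel tab 50 wide, 14 long, 5 mm thick continues the middle of its free edge. Its stiff hinge holds it at any angle; 1 to 3 N at the free edge moves it; a soft seal cushions it
- lid_hinge (a point): middle of the lid's hinge line, at the lid's underside, at x 100, y -80, z 92.5 mm of the instrument; the hinge line runs along the instrument's y and the shut lid reaches 140 mm from it towards -x
- lid_edge (a point): middle of the lid's free edge on its outer face (the upper face when shut; the far side, away from the robot, when open)
- lock_slide (a joint): travel of the lock carriage along its guide in front of the lid, towards -y: 0 to 0.010 m at the start (open), 0.100 at the end stop. At 0 its centre is at x -90, y +20 mm of the instrument. Its tooth meets a fixed lip at 0.014 unless the thumb pad is 5 mm down; beyond 0.097 the tooth is free of the lip and the pad can spring up. Slide friction 2 N
- lock_pad (a joint): how far the thumb pad is pressed into the carriage: 0 = fully up, 0.007 m = fully down; spring 2.4 N at the start of the stroke, 6.6 N at the bottom. Let go half way along the guide, it stays about 5 mm down, held under the lip
- pad_top (a point): centre of the black ribbed thumb pad's top face, 33 (instrument's x) x 38 (y) mm, 120 mm above the bench when up. It rides on the carriage
- fin_top (a point): centre of the top of the grey upright fin on the carriage, 34 (instrument's x) x 10 (y) mm, standing 16 mm above the raised pad, at the pad's -y side: the fin's face towards the pad is 20.5 mm from the pad's centre. Pushing on this face towards -y drives the carriage to its end stop
- stop_face (a point): top of the end stop's face at the closed (-y) end of the guide, 12 mm above the deck, which the carriage meets when fully home
- cuvette_box: clear plastic box 60 x 50 x 28 mm standing on the deck, left of the lock; origin under its centre. Leave alone
- vial: small amber vial, 24 mm across, 45 mm tall, standing on the deck; origin under its centre. Leave alone
- amber_bottle: amber reagent bottle, 72 mm across, 145 mm tall, on the bench; origin under its centre. Leave alone
- clear_bottle: clear bottle, 66 mm across, 130 mm tall, on the bench; origin under its centre. Leave alone
- beaker: glass beaker, 74 mm across, 90 mm tall, on the bench; origin under its centre. Leave alone
- tube_tray: white divided tray 90 x 120 x 35 mm on the bench; origin under its centre. Leave alone

How it is judged (in metres and radians):
On the way, in this order (a step that is already met when the one before it is completed fails the run):
1. the lid is shut while the lock is still open (value of joint lid below 0.05 rad and value of joint lock_slide below 0.03 m), for 0.2 s.
2. with the lid shut, the lock has been slid home and its thumb pad has sprung up (value of joint lid below 0.05 rad and value of joint lock_slide above 0.096 m and value of joint lock_pad below 0.0015 m), for 0.2 s.
At the end, for the whole second after the job is handed in: the lid is shut (within 0.05 rad), the lock stands within 4 mm of its end stop and its thumb pad is fully up (within 1.5 mm), caught behind the lip (all of step 2); the robot touches nothing.
It fails at once if a bottle, vial, beaker, box or tray was moved more than 25 mm or tipped (distance of any of cuvette_box, vial, amber_bottle, clear_bottle, beaker, tube_tray from where it was at the start of the episode above 0.025 m or angle between any of cuvette_box, vial, amber_bottle, clear_bottle, beaker, tube_tray's own z axis and vertical above 0.35 rad).
It fails at once if the photometer, its lid or its lock was forced: pushed with more than 30 N (contact force between any of the arm, the fingers and instrument above 30 N).
It also fails if it takes over 54 s, if anything falls off the work surface, if the arm or the gripper's body presses on something with over 40 N, if the wrist force passes 120 N, or if a joint passes its speed limit or range.

## Working session

There is one attempt and no reset: what is moved stays moved. The work goes in short steps, Python scripts to look and compute and a shell command to move; the robot and the scene stay as the last step left them, time stands still between calls to the robot, and variables do not carry over. Pictures are saved under pics/ and viewed, at most 10 in all, crops included, and the job is handed in when it is done.

```bash
mkdir -p pics
cat > h.py <<'E'
from plant import env, cams
import numpy as np, cv2
def look(c,save=None):
    im=cams.get_image(c)
    if save: cv2.imwrite('pics/'+save,im['color'])
    return im
def spots(im,c,names):
    R=np.array(im['R']);t=np.array(im['t']);K=np.array(im['camera_matrix'])
    for n in names:
        for d in cams.spot_in(n,c)[:2]:
            p=np.array(d['position']);w=R.T@(p-t);u=K@p
            print(c,n,round(d['conf'],2),w.round(0),(u[:2]/u[2]).round(0))
def proj(im,X):
    u=np.array(im['camera_matrix'])@(np.array(im['R'])@np.array(X)+np.array(im['t']));return u[:2]/u[2]
E
python3 - <<'E'
from h import *
o=env.get_obs();print({k:np.round(v,3) for k,v in o.items()})
N=['instrument','lid_edge','lid_hinge','pad_top','fin_top','stop_face','cuvette_box','vial','amber_bottle','clear_bottle','beaker','tube_tray']
a=look('scene','s0.png');spots(a,'scene',N)
b=look('top','t0.png');spots(b,'top',N)
cv2.imwrite('pics/st0.png',cv2.resize(np.hstack([a['color'],b['color']]),(800,300)))
E
```

```text
{'time': np.float64(0.0), 'qpos': array([ 1.071,  0.359,  1.511, -0.   ,  1.272, -0.115]), 'joint_velocities': array([ 0.   , -0.001,  0.001,  0.   ,  0.001, -0.002]), 'joint_efforts': array([ 0.0000e+00, -5.1535e+01, -2.7073e+01,  6.7000e-02,  3.5000e-02,
       -0.0000e+00]), 'tool_pos': array([224.907, 555.562, 232.835]), 'eef_rot': array([-3.14 , -0.   ,  2.757]), 'contact_force': array([-0.004,  0.27 , -0.624]), 'wrist_torque': array([-0.023,  0.018,  0.043]), 'grasp_force': np.float64(0.0), 'width': np.float64(1.0)}
scene instrument 0.6 [615.  37.  91.] [285. 237.]
scene lid_edge 0.91 [614. -44. 174.] [254. 223.]
scene lid_hinge 0.8 [616.  40.  92.] [286. 237.]
scene pad_top 0.49 [458.  92. 122.] [296. 186.]
scene fin_top 0.82 [472.  80. 111.] [292. 192.]
scene stop_face 0.74 [615.  34.  93.] [283. 237.]
scene cuvette_box 0.54 [486. 201. 120.] [334. 190.]
scene vial 0.68 [542.  82. 128.] [297. 207.]
scene amber_bottle 0.73 [405. 511.  85.] [423. 168.]
scene clear_bottle 0.67 [615.  32.  95.] [283. 237.]
scene clear_bottle 0.59 [613. 479.  80.] [436. 223.]
scene beaker 0.58 [ 61
[... 199 characters left out ...]
 [541.  37.  90.] [276. 205.]
top lid_edge 0.5 [602. -46. 233.] [307. 173.]
top lid_hinge 0.57 [545.  44.  87.] [274. 203.]
top pad_top 0.65 [456.  84. 119.] [259. 233.]
top fin_top 0.83 [458.  73. 121.] [263. 232.]
top stop_face 0.58 [544.  41.  92.] [275. 203.]
top cuvette_box 0.77 [479. 202. 121.] [218. 224.]
top vial 0.39 [533.  79. 138.] [261. 205.]
top amber_bottle 0.56 [384. 503.  99.] [112. 258.]
top amber_bottle 0.32 [600. -49. 230.] [308. 174.]
top clear_bottle 0.9 [581. 469.  87.] [130. 191.]
top beaker 0.83 [ 423. -458.   49.] [442. 247.]
top beaker 0.68 [538.  36.  90.] [277. 205.]
top tube_tray 0.78 [ 607. -502.   12.] [449. 189.]
top tube_tray 0.53 [537.  35.  86.] [277. 206.]
```

View pics/s0.png

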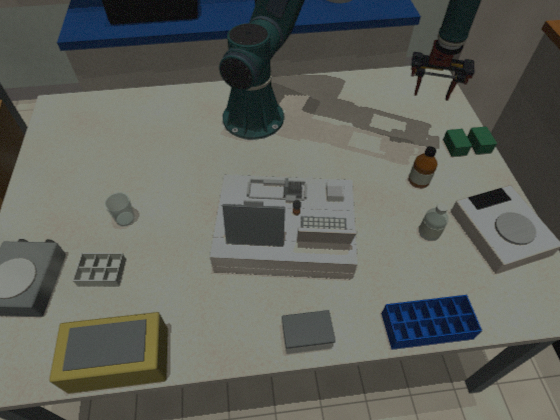

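View pics/t0.png

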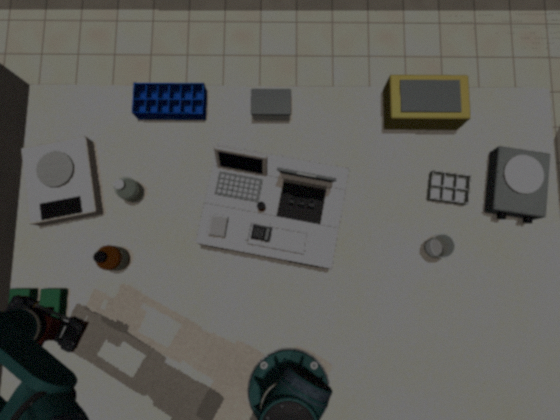

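The scene view is from behind the instrument, with the lid up around (254,223) and the lock around (293,189). In the top view the instrument spans (200–350, 150–270) and is slightly yawed, with the pad near (259,233) and the fin near (265,232). I'll zoom in on the top view to get the corners.

Run:
```python
import cv2
a=cv2.imread('pics/t0.png')[140:280,185:365]
a=cv2.convertScaleAbs(a,alpha=1.3)
cv2.imwrite('pics/t0c.png',cv2.resize(a,None,fx=4.2,fy=4.2,interpolation=cv2.INTER_CUBIC))
```

```text
(no output)
```

View pics/t0c.png

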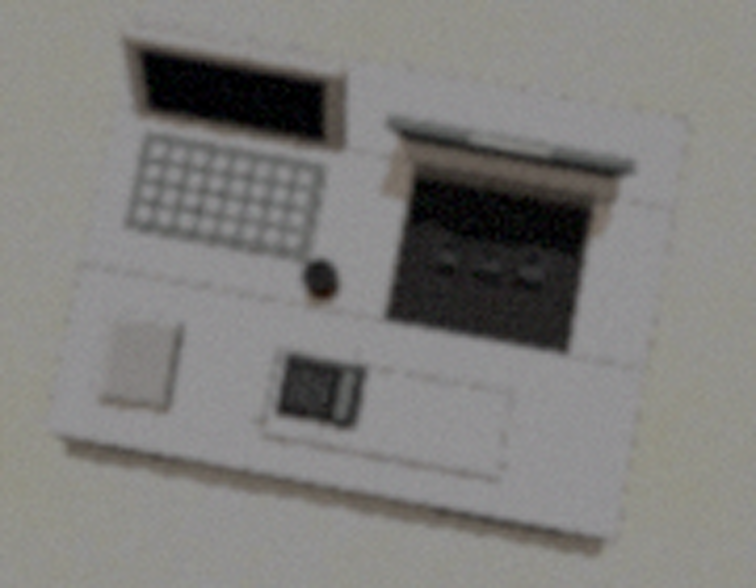

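The deck's front corners are at crop (50,435) and (605,540), and the back-right corner is at (690,118). The well's front corners are at (388,318) and (570,352), the pad at (306,387), the fin at (346,397), and the lid's top edge runs from (390,122) to (632,168). I'll fit the pose from these.

```bash
cat >> h.py <<'E'
def I2W(p,P):
    c,s=np.cos(p[2]),np.sin(p[2]);x,y,z=P
    return np.array([p[0]+c*x-s*y,p[1]+s*x+c*y,z])
def W2I(p,X):
    c,s=np.cos(p[2]),np.sin(p[2]);dx,dy=X[0]-p[0],X[1]-p[1]
    return np.array([c*dx+s*dy,-s*dx+c*dy,X[2]])
def ray(im,uv,z):
    R=np.array(im['R']);t=np.array(im['t']);K=np.array(im['camera_matrix'])
    C=-R.T@t;d=R.T@np.linalg.solve(K,[uv[0],uv[1],1]);return C+d*(z-C[2])/d[2]
E
python3 - <<'E'
from h import *
from scipy.optimize import least_squares
im=look('top')
f=lambda u,v:(u/4.2+185-.4,v/4.2+140-.4)
pts=[((-150,200,90),(50,435)),((-150,-200,90),(605,540)),((150,-200,90),(690,118)),((-30,-15,90),(388,318)),((-30,-145,90),(570,352))]
r=least_squares(lambda p:np.concatenate([proj(im,I2W(p,P))-f(*q) for P,q in pts]),[560,30,-.17])
p=r.x;print(p,r.fun.round(1))
for n,q,z in [('pad',(306,387),120),('fin',(346,397),136)]:
    w=ray(im,f(*q),z);print(n,w.round(0),W2I(p,w).round(1))
def edge(q):
    # lid outer corners: solve angle
    from scipy.optimize import minimize_scalar
    return q
for th in np.arange(1.1,1.7,.1):
    c,s=np.cos(th),np.sin(th)
    e=[proj(im,I2W(p,(100-140*c+8*s*k,y,92.5+140*s+8*c*k))) for y in(0,-160) for k in (0,1)]
    print(round(th,1),[((a[0]-184.6)*4.2,(a[1]-139.6)*4.2) for a in np.round(e,1)])
print('hinge',I2W(p,(100,-80,92.5)),'stopend',I2W(p,(-90,-80,120)), 'vial',W2I(p,[533,79,135]),'box',W2I(p,[480,202,118]))
np.save('p.npy',p)
print(env.get_obs()['time'])
E
```

```text
[ 5.40602017e+02  4.69093248e+01 -1.82324122e-01] [-1.4 -0.9  2.7 -0.  -0.1  0.3 -0.9  0.2 -0.4  0.4]
pad [458.  89. 120.] [-89.1  26.3 120. ]
fin [450.  61. 136.] [-92.1  -2.6 136. ]
1.1 [(np.float64(374.6400000000001), np.float64(185.21999999999997)), (np.float64(376.74000000000007), np.float64(173.04000000000008)), (np.float64(623.7000000000002), np.float64(231.42)), (np.float64(626.22), np.float64(219.66000000000005))]
1.2 [(np.float64(378.42), np.float64(163.8)), (np.float64(380.52), np.float64(151.20000000000002)), (np.float64(628.32), np.float64(210.0)), (np.float64(630.42), np.float64(197.82))]
1.3 [(np.float64(382.20000000000016), np.float64(141.96000000000006)), (np.float64(384.3000000000001), np.float64(129.36000000000004)), (np.float64(632.52), np.float64(188.58000000000004)), (np.float64(635.0400000000001), np.float64(175.98000000000002))]
1.4 [(np.float64(385.98), np.float64(120.11999999999998)), (np.float64(388.5000000000001), np.float64(107.51999999999998)), (np.float64(636.72), np.float64(166.32)), (np.float64(639.2400000000001), np.float64(153.71999999999997))]
1.5 [(np.float64(390.18000000000006), np.float64(98.28000000000003)), (np.float64(392.70000000000016), np.float64(85.68000000000002)), (np.float64(640.92), np.float64(144.48000000000002)), (np.float64(643.02), np.float64(132.3))]
1.6 [(np.float64(394.38000000000005), np.float64(76.86000000000006)), (np.float64(396.90000000000015), np.float64(64.68000000000002)), (np.float64(644.7000000000002), np.float64(123.06000000000006)), (np.float64(646.8000000000002), np.float64(110.88000000000002))]
hinge [624.43925914 -49.89623723  92.5       ] stopend [437.58851875 -15.44626163 120.        ] vial [-13.29455525  30.18040586 135.        ] box [-87.71790388 141.53194459 118.        ]
1.35
```

Run:
```python
from h import *
from scipy.optimize import least_squares
im=look('top')
f=lambda u,v:(u/4.2+185-.4,v/4.2+140-.4)
pts=[((-150,200,90),(50,435)),((-150,-200,90),(612,538)),((150,-200,90),(690,118)),((-30,-15,90),(388,318)),((-30,-145,90),(570,352)),((-90,-5.5+20.5-4,136),(346,397))]
r=least_squares(lambda p:np.concatenate([proj(im,I2W(p,P))-f(*q) for P,q in pts[:5]]),[560,30,-.17],loss='soft_l1')
p=r.x;print(p,r.fun.round(1))
for n,q,z in [('pad',(306,387),120),('fin',(346,397),136)]:
    w=ray(im,f(*q),z);print(n,w.round(0),W2I(p,w).round(1))
np.save('p.npy',p)
T=env.get_obs()['tool_pos']
g=I2W(p,(-40,0,340));psi=2.757
d=g-T;print(d, 'tool cm',np.array([np.cos(psi)*d[0]+np.sin(psi)*d[1],np.sin(psi)*d[0]-np.cos(psi)*d[1],-d[2]])/10, 'turn az',-(np.pi+p[2]-psi))
```

```text
[ 5.40482239e+02  4.58195709e+01 -1.75825734e-01] [-0.8 -0.4  1.9  0.1  0.1 -0.1 -0.5  0.2  0.1  0.1]
pad [458.  89. 120.] [-89.  28. 120.]
fin [450.  61. 136.] [-92.2  -0.9 136. ]
[ 275.88349396 -503.29050739  106.36322168] tool cm [-44.45559005 -36.3019405  -10.63632217] turn az -0.20876691991565277
```

```bash
python3 -m jog '[{"tz":-4.5,"az":-0.105,"fingers":255},{"tz":-4.5,"az":-0.104,"fingers":255},{"tx":-2.8,"ty":-3.5,"tz":-1.6,"fingers":255},{"tx":-3.1,"ty":-3.9,"fingers":255},{"tx":-3.1,"ty":-3.9,"fingers":255}]' 20
python3 -m jog '[{"tx":-3.1,"ty":-3.9,"fingers":255},{"tx":-3.1,"ty":-3.9,"fingers":255},{"tx":-3.1,"ty":-3.9,"fingers":255},{"tx":-3.1,"ty":-3.9,"fingers":255},{"tx":-3.1,"ty":-3.9,"fingers":255}]'
python3 -m jog '[{"tx":-3.1,"ty":-3.9,"fingers":255},{"tx":-3.1,"ty":-3.9,"fingers":255},{"tx":-3.1,"ty":-3.9,"fingers":255},{"tx":-2.2,"ty":-2.9,"fingers":255},{"fingers":255}]'
python3 - <<'E'
from h import *
p=np.load('p.npy');o=env.get_obs();print(W2I(p,o['tool_pos']),o['tool_pos'],o['eef_rot'],o['qpos'])
a=look('wrist','w0.png');spots(a,'wrist',['lid_edge','pad_top','fin_top','vial','cuvette_box'])
print([proj(a,I2W(p,P)).round(0) for P in [(-90,15,120),(-150,0,90),(100,-80,92.5)]])
E
```

```text
[-399.66622211  447.27312208  233.63677832] [225.21544789 556.10692627 233.63677832] [-3.14152373e+00 -2.13837590e-05  2.75678282e+00] [ 1.07089998e+00  3.58783741e-01  1.51038869e+00  1.39431127e-05
  1.27249115e+00 -1.15090609e-01]
[array([-88., 602.]), array([-100.,  526.]), array([-71., 699.])]validation failed for argument at $[0]...
validation failed for argument at $[0]...
validation failed for argument at $[0]...
```

View pics/w0.png

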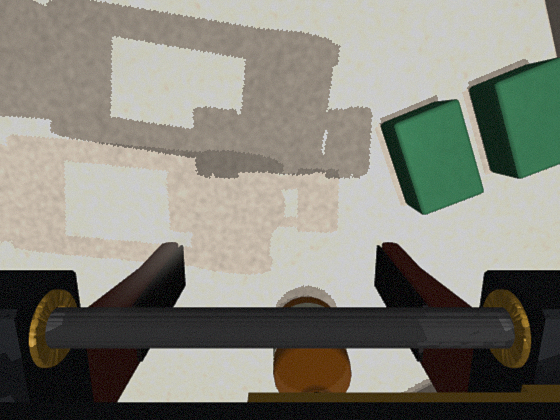

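The moves were refused, so every key is probably required. The picture only shows the amber bottle at (312,360) and the fingers from the start pose.

```bash
python3 -m jog '[{"ax":0,"ay":0,"az":-0.105,"tx":0,"ty":0,"tz":-4.5,"fingers":255},{"ax":0,"ay":0,"az":-0.104,"tx":0,"ty":0,"tz":-4.5,"fingers":255},{"ax":0,"ay":0,"az":0,"tx":-2.8,"ty":-3.5,"tz":-1.6,"fingers":255},{"ax":0,"ay":0,"az":0,"tx":-3.1,"ty":-3.9,"tz":0,"fingers":255},{"ax":0,"ay":0,"az":0,"tx":-3.1,"ty":-3.9,"tz":0,"fingers":255}]' 20 && python3 -m jog '[{"ax":0,"ay":0,"az":0,"tx":-3.1,"ty":-3.9,"tz":0,"fingers":255},{"ax":0,"ay":0,"az":0,"tx":-3.1,"ty":-3.9,"tz":0,"fingers":255},{"ax":0,"ay":0,"az":0,"tx":-3.1,"ty":-3.9,"tz":0,"fingers":255},{"ax":0,"ay":0,"az":0,"tx":-3.1,"ty":-3.9,"tz":0,"fingers":255},{"ax":0,"ay":0,"az":0,"tx":-3.1,"ty":-3.9,"tz":0,"fingers":255}]' && python3 -m jog '[{"ax":0,"ay":0,"az":0,"tx":-3.1,"ty":-3.9,"tz":0,"fingers":255},{"ax":0,"ay":0,"az":0,"tx":-3.1,"ty":-3.9,"tz":0,"fingers":255},{"ax":0,"ay":0,"az":0,"tx":-3.1,"ty":-3.9,"tz":0,"fingers":255},{"ax":0,"ay":0,"az":0,"tx":-2.2,"ty":-2.9,"tz":0,"fingers":255},{"ax":0,"ay":0,"az":0,"tx":0,"ty":0,"tz":0,"fingers":255}]'
python3 - <<'E'
from h import *
p=np.load('p.npy');o=env.get_obs();print(W2I(p,o['tool_pos']),o['tool_pos'],o['eef_rot'],o['qpos'])
a=look('wrist','w1.png');spots(a,'wrist',['lid_edge','pad_top','fin_top','vial','cuvette_box'])
print([proj(a,I2W(p,P)).round(0) for P in [(-90,15,120),(-150,0,90),(100,-80,92.5)]])
E
```

```text
time: 2.2
tool_pos: [294.7, 428.3, 340.6]
eef_rot: [3.14, 0.001, 2.967]
contact_force: [1.0, 0.1, -0.4]
width: 0.586
grasp_force: 0.0
time: 2.7
tool_pos: [413.1, 208.2, 339.9]
eef_rot: [3.141, 0.001, 2.966]
contact_force: [1.5, 0.4, -0.2]
width: 0.13
grasp_force: 0.0
time: 3.2
tool_pos: [502.3, 42.2, 339.6]
eef_rot: [-3.14, 0.001, 2.961]
contact_force: [-0.5, 0.5, 0.6]
width: -0.0
grasp_force: 0.0
[-36.92617797 -10.21041506 339.55319298] [502.33935498  42.22574691 339.55319298] [-3.14003253e+00  1.31234938e-03  2.96103089e+00] [-0.05197221  0.13391773  1.55431831 -0.00172765  1.45225534 -1.44200237]
wrist lid_edge 0.58 [ 590. -104.  233.] [115. 353.]
wrist pad_top 0.58 [456.  87. 120.] [317. 131.]
wrist fin_top 0.78 [462.  82. 123.] [313. 138.]
wrist vial 0.57 [527.  84. 134.] [327. 206.]
wrist vial 0.52 [ 590. -105.  231.] [115. 352.]
wrist cuvette_box 0.98 [478. 199. 119.] [435. 134.]
wrist cuvette_box 0.36 [493.  51.  92.] [287. 172.]
[array([306., 132.]), array([290.,  70.]), array([220., 299.])]
```

View pics/w1.png

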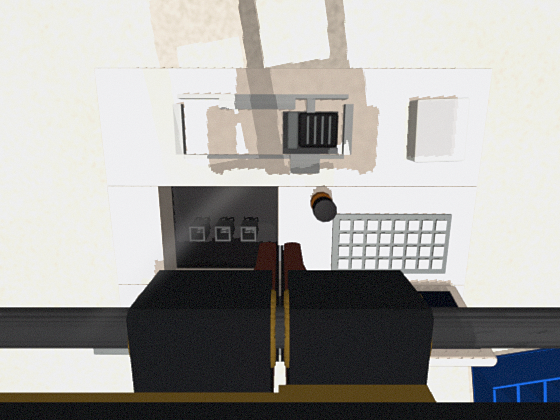

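The wrist view is sharp. The deck's front corners are at (95,69) and (491,69), and the well's front corners at (160,186) and (278,186). The pad spans columns 301–338 (centre about (319,130)), the fin is at about (290,132), and the end stop is at about (184,129).

Run:
```python
from h import *
from scipy.optimize import least_squares
im=look('wrist')
pts=[((-150,200,90),(491,69)),((-150,-200,90),(95,69)),((-30,-15,90),(278,186)),((-30,-145,90),(160,186))]
r=least_squares(lambda p:np.concatenate([proj(im,I2W(p,P))-q for P,q in pts]),[540,45,-.176],loss='soft_l1')
p=r.x;print(p,r.fun.round(1))
for n,q,z in [('pad',(319,130),120),('fin',(291,132),136),('stop',(184,129),102)]:
    w=ray(im,q,z);print(n,w.round(0),W2I(p,w).round(1))
np.save('p.npy',p)
o=env.get_obs();print(W2I(p,o['tool_pos']),o['eef_rot'][2]-np.pi,o['time'])
```

```text
[ 5.36745427e+02  5.48267686e+01 -1.73691686e-01] [ 1.7 -0.3 -0.7 -0.5  0.6  0.6 -1.7  0.6]
pad [452.  94. 120.] [-90.6  24.  120. ]
fin [448.  67. 136.] [-89.2  -3.4 136. ]
stop [428. -38. 102.] [ -91.  -110.6  102. ]
[-35.18130263 -13.76921223 339.77584595] -0.17397678841501163 3.55
```

```bash
python3 -m jog '[{"ax":0,"ay":0,"az":0,"tx":-4,"ty":-1.65,"tz":0,"fingers":255},{"ax":0,"ay":0,"az":0,"tx":-4,"ty":-1.65,"tz":0,"fingers":255},{"ax":0,"ay":0,"az":0,"tx":-4,"ty":-1.65,"tz":0,"fingers":255},{"ax":0,"ay":0,"az":0,"tx":-4,"ty":-1.65,"tz":0,"fingers":255},{"ax":0,"ay":0,"az":0,"tx":0,"ty":0,"tz":2,"fingers":255}]'; python3 -m jog '[{"ax":0,"ay":0,"az":0,"tx":0,"ty":0,"tz":4,"fingers":255},{"ax":0,"ay":0,"az":0,"tx":0,"ty":0,"tz":3.4,"fingers":255},{"ax":0,"ay":0,"az":0,"tx":0,"ty":0,"tz":3,"fingers":255},{"ax":0,"ay":0,"az":0,"tx":0,"ty":0,"tz":0,"fingers":255}]'
python3 - <<'E'
from h import *
p=np.load('p.npy');o=env.get_obs();print(W2I(p,o['tool_pos']),o['eef_rot'],o['contact_force'])
a=look('scene','s1.png');spots(a,'scene',['lid_edge'])
cv2.imwrite('pics/s1c.png',cv2.resize(a['color'][120:290,180:380],None,fx=3.5,fy=3.5))
E
```

```text
time: 4.05
tool_pos: [651.9, -49.1, 321.3]
eef_rot: [-3.14, 0.008, 2.965]
contact_force: [0.7, 0.4, -0.0]
width: 0.002
grasp_force: 0.0
time: 4.45
tool_pos: [642.9, -45.1, 211.2]
eef_rot: [3.142, -0.009, 2.967]
contact_force: [-1.0, -0.5, -0.4]
width: 0.01
grasp_force: 0.0
[121.84199071 -80.10941525 211.16984065] [ 3.14155707 -0.00890391  2.96721419] [-1.02413752 -0.49685155 -0.43350993]
scene lid_edge 0.84 [622. -44. 149.] [255. 231.]
```

View pics/s1c.png

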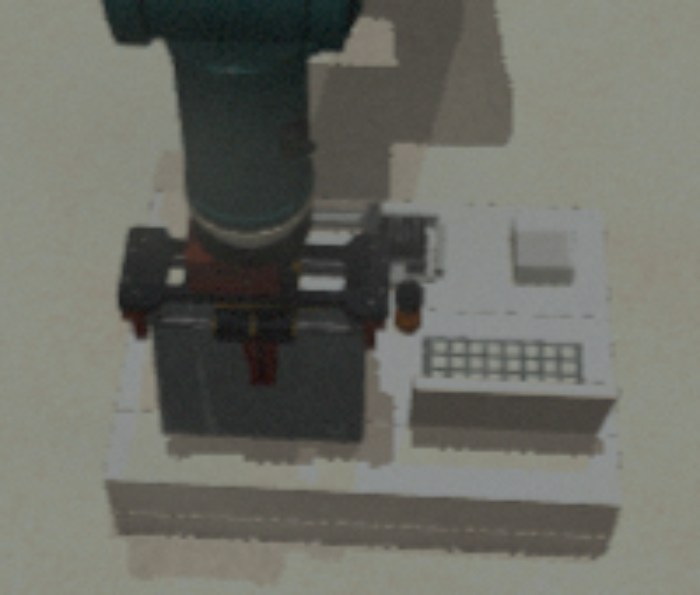

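The fingers (262,360 in the crop) are behind the middle of the open lid and clear of everything. Now I'll push the lid down along its arc.

```bash
python3 -m jog '[{"ax":0,"ay":0,"az":0,"tx":0.9,"ty":0,"tz":-0.05,"fingers":255},{"ax":0,"ay":0,"az":0,"tx":0.9,"ty":0,"tz":-0.05,"fingers":255},{"ax":0,"ay":0,"az":0,"tx":0.9,"ty":0,"tz":0,"fingers":255},{"ax":0,"ay":0,"az":0,"tx":0.9,"ty":0,"tz":0.1,"fingers":255},{"ax":0,"ay":0,"az":0,"tx":0.9,"ty":0,"tz":0.2,"fingers":255}]'; python3 -m jog '[{"ax":0,"ay":0,"az":0,"tx":1.0,"ty":0,"tz":0.4,"fingers":255},{"ax":0,"ay":0,"az":0,"tx":1.0,"ty":0,"tz":0.5,"fingers":255},{"ax":0,"ay":0,"az":0,"tx":0.9,"ty":0,"tz":0.6,"fingers":255},{"ax":0,"ay":0,"az":0,"tx":0.9,"ty":0,"tz":0.6,"fingers":255}]'
python3 - <<'E'
from h import *
p=np.load('p.npy');o=env.get_obs();print(W2I(p,o['tool_pos']),o['contact_force'])
a=look('top');spots(a,'top',['lid_edge'])
E
```

```text
time: 5.05
tool_pos: [601.9, -38.9, 214.5]
eef_rot: [3.141, 0.002, 2.966]
contact_force: [1.4, 0.6, 0.8]
width: 0.007
grasp_force: 0.8
time: 5.45
tool_pos: [563.5, -32.2, 192.0]
eef_rot: [-3.141, -0.001, 2.966]
contact_force: [2.0, 0.0, -1.0]
width: 0.002
grasp_force: 0.7
[ 41.3474354  -81.0569288  191.96247987] [ 2.01405973  0.03485569 -0.9597583 ]
top lid_edge 0.56 [538. -16. 196.] [295. 199.]
```

```bash
python3 -m jog '[{"ax":0,"ay":0,"az":0,"tx":0.8,"ty":0,"tz":0.9,"fingers":255},{"ax":0,"ay":0,"az":0,"tx":0.8,"ty":0,"tz":1.0,"fingers":255},{"ax":0,"ay":0,"az":0,"tx":0.6,"ty":0,"tz":1.0,"fingers":255},{"ax":0,"ay":0,"az":0,"tx":0.6,"ty":0,"tz":1.0,"fingers":255},{"ax":0,"ay":0,"az":0,"tx":0.4,"ty":0,"tz":1.0,"fingers":255}]'; python3 -m jog '[{"ax":0,"ay":0,"az":0,"tx":0.3,"ty":0,"tz":1.0,"fingers":255},{"ax":0,"ay":0,"az":0,"tx":0.2,"ty":0,"tz":0.8,"fingers":255},{"ax":0,"ay":0,"az":0,"tx":0.1,"ty":0,"tz":0.5,"fingers":255},{"ax":0,"ay":0,"az":0,"tx":0,"ty":0,"tz":0,"fingers":255}]'
python3 - <<'E'
from h import *
p=np.load('p.npy');o=env.get_obs();print(W2I(p,o['tool_pos']),o['contact_force'])
E
```

```text
time: 6.05
tool_pos: [532.0, -26.5, 142.5]
eef_rot: [-3.142, -0.001, 2.966]
contact_force: [0.2, 0.6, 1.2]
width: 0.002
grasp_force: 0.7
time: 6.45
tool_pos: [526.7, -25.6, 119.8]
eef_rot: [-3.141, -0.001, 2.966]
contact_force: [-0.8, -0.1, -1.0]
width: 0.001
grasp_force: 0.0
[  3.9647893  -80.97625341 119.79121962] [-0.8133013  -0.1048463  -0.99241745]
```

```bash
python3 -m jog '[{"ax":0,"ay":0,"az":0,"tx":0,"ty":0,"tz":0.3,"fingers":255},{"ax":0,"ay":0,"az":0,"tx":0,"ty":0,"tz":0.3,"fingers":255},{"ax":0,"ay":0,"az":0,"tx":0,"ty":0,"tz":0.2,"fingers":255},{"ax":0,"ay":0,"az":0,"tx":0,"ty":0,"tz":0,"fingers":255}]'; python3 -m jog '[{"ax":0,"ay":0,"az":0,"tx":0,"ty":0,"tz":0.1,"fingers":255},{"ax":0,"ay":0,"az":0,"tx":0,"ty":0,"tz":0,"fingers":255},{"ax":0,"ay":0,"az":0,"tx":0,"ty":0,"tz":0,"fingers":255}]'
```

```text
time: 6.85
tool_pos: [527.2, -25.7, 112.5]
eef_rot: [-3.141, 0.0, 2.966]
contact_force: [-0.1, -1.1, -1.0]
width: 0.007
grasp_force: 0.0
time: 7.15
tool_pos: [527.3, -25.7, 111.8]
eef_rot: [-3.141, 0.0, 2.966]
contact_force: [-0.8, 0.0, 0.9]
width: 0.003
grasp_force: 0.9
```

```bash
python3 -m jog '[{"ax":0,"ay":0,"az":0,"tx":0,"ty":0,"tz":0.1,"fingers":255},{"ax":0,"ay":0,"az":0,"tx":0,"ty":0,"tz":0,"fingers":255}]';python3 -m jog '[{"ax":0,"ay":0,"az":0,"tx":0,"ty":0,"tz":0.1,"fingers":255},{"ax":0,"ay":0,"az":0,"tx":0,"ty":0,"tz":0,"fingers":255},{"ax":0,"ay":0,"az":0,"tx":0,"ty":0,"tz":0,"fingers":255}]'
python3 - <<'E'
from h import *
im=look('wrist','w2.png')
spots(im,'wrist',['lid_edge'])
E
```

```text
time: 7.35
tool_pos: [527.4, -25.7, 111.6]
eef_rot: [-3.141, 0.001, 2.966]
contact_force: [-2.1, -0.8, 9.7]
width: 0.005
grasp_force: 5.1
time: 7.65
tool_pos: [527.4, -25.7, 111.4]
eef_rot: [-3.141, 0.001, 2.966]
contact_force: [-5.3, 0.6, 18.7]
width: 0.001
grasp_force: 9.2
wrist lid_edge 0.86 [506. -29. 102.] [263. 223.]
```

View pics/w2.png

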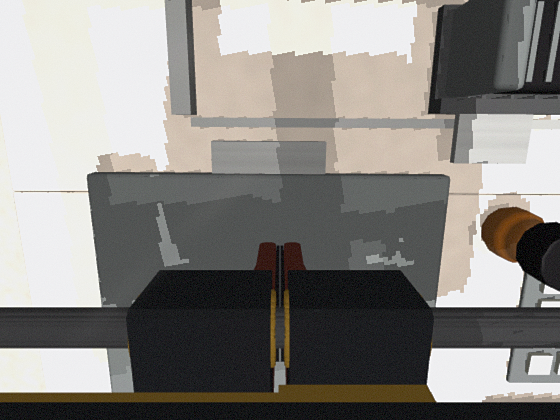

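The lid is shut. Its edge is level at row 173, the tab is at (268,157), the edge height reads 102 mm and the contact is firm. Next I'll lift, move sideways in line with the pad, and look again.

```bash
python3 -m jog '[{"ax":0,"ay":0,"az":0,"tx":0,"ty":0,"tz":-1,"fingers":255},{"ax":0,"ay":0,"az":0,"tx":0,"ty":0,"tz":-3.5,"fingers":255},{"ax":0,"ay":0,"az":0,"tx":0,"ty":0,"tz":-3.5,"fingers":255},{"ax":0,"ay":0,"az":0,"tx":0,"ty":4,"tz":0,"fingers":255},{"ax":0,"ay":0,"az":0,"tx":0,"ty":4,"tz":0,"fingers":255}]'; python3 -m jog '[{"ax":0,"ay":0,"az":0,"tx":0,"ty":2.3,"tz":0,"fingers":255},{"ax":0,"ay":0,"az":0,"tx":0,"ty":0,"tz":0,"fingers":255},{"ax":0,"ay":0,"az":0,"tx":0,"ty":0,"tz":0,"fingers":255}]'
python3 - <<'E'
from h import *
im=look('wrist','w3.png')
spots(im,'wrist',['lid_edge','pad_top','fin_top'])
o=env.get_obs();T=o['tool_pos'];print(T,o['eef_rot'],proj(im,T),o['contact_force'])
E
```

```text
time: 8.25
tool_pos: [542.5, 53.1, 191.4]
eef_rot: [3.141, 0.004, 2.963]
contact_force: [-0.2, -0.5, -0.6]
width: 0.007
grasp_force: 0.0
time: 8.55
tool_pos: [544.9, 75.8, 189.5]
eef_rot: [-3.141, -0.0, 2.967]
contact_force: [-0.0, -0.7, 0.2]
width: 0.004
grasp_force: 0.0
wrist pad_top 0.58 [455.  86. 121.] [271.  73.]
wrist fin_top 0.85 [464.  83. 123.] [268.  89.]
wrist fin_top 0.23 [503.  63.  89.] [251. 160.]
[544.93770964  74.70578609 189.54433208] [-3.14116602e+00 -3.63814559e-04  2.96460764e+00] [277.49810477 274.79334252] [-0.29463172  0.84350569 -0.38649972]
```

View pics/w3.png

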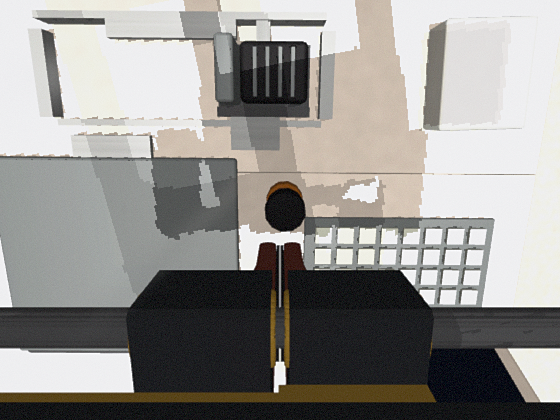

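The pad's top spans columns 240–309 and rows 40–103 (centre (274,71)), and the fin spans columns 216–233. The finger seam is at column 280. Next I'll compute the offset from the tool to the pad.

Run:
```python
from h import *
im=look('wrist')
o=env.get_obs();T=o['tool_pos'];psi=o['eef_rot'][2]
for q,z in [((274,71),120),((224.5,67),136),((309,71),120),((240,71),120),((274,40),120),((274,103),120)]:
    w=ray(im,q,z);d=w-T
    print(w.round(1),np.round([np.cos(psi)*d[0]+np.sin(psi)*d[1],np.sin(psi)*d[0]-np.cos(psi)*d[1],-d[2]],1))
```

```text
[454.7  87.4 120. ] [91.1 -3.5 69.6]
[450.2  62.7 136. ] [ 91.1 -28.6  53.6]
[458.1 106.5 120. ] [91.1 15.9 69.6]
[451.4  68.8 120. ] [ 91.1 -22.3  69.6]
[439.   90.2 120. ] [107.   -3.4  69.6]
[471.4  84.3 120. ] [74.1 -3.5 69.6]
```

```bash
python3 -m jog '[{"ax":0,"ay":0,"az":0,"tx":3.5,"ty":-0.1,"tz":0,"fingers":255},{"ax":0,"ay":0,"az":0,"tx":3.5,"ty":-0.2,"tz":0,"fingers":255},{"ax":0,"ay":0,"az":0,"tx":2.1,"ty":0,"tz":0,"fingers":255},{"ax":0,"ay":0,"az":0,"tx":0,"ty":0,"tz":2.5,"fingers":255},{"ax":0,"ay":0,"az":0,"tx":0,"ty":0,"tz":1.5,"fingers":255}]'; python3 -m jog '[{"ax":0,"ay":0,"az":0,"tx":0,"ty":0,"tz":1.0,"fingers":255},{"ax":0,"ay":0,"az":0,"tx":0,"ty":0,"tz":0,"fingers":255},{"ax":0,"ay":0,"az":0,"tx":0,"ty":0,"tz":0,"fingers":255}]'
python3 - <<'E'
from h import *
o=env.get_obs();T=o['tool_pos'];print(T,o['contact_force'])
im=look('wrist','w4.png')
E
```

```text
time: 9.3
tool_pos: [454.1, 88.2, 149.2]
eef_rot: [-3.141, 0.0, 2.965]
contact_force: [0.1, -0.7, -0.0]
width: 0.002
grasp_force: 0.0
time: 9.6
tool_pos: [455.4, 88.4, 139.8]
eef_rot: [-3.141, -0.0, 2.965]
contact_force: [0.2, -0.1, -0.7]
width: 0.003
grasp_force: 0.0
[455.36580151  88.4160346  139.83072088] [ 0.15647279 -0.088965   -0.71465507]
```

View pics/w4.png

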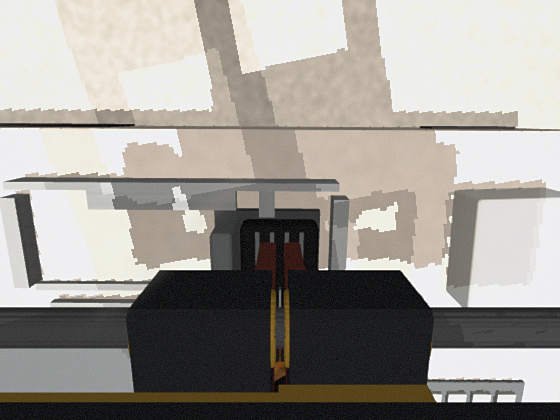

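The fingers are centred on the pad, which spans columns 243–318, and are clear of the fin at column 225. Now I'll press down.

```bash
python3 -m jog '[{"ax":0,"ay":0,"az":0,"tx":0,"ty":0,"tz":0.5,"fingers":255},{"ax":0,"ay":0,"az":0,"tx":0,"ty":0,"tz":0.4,"fingers":255},{"ax":0,"ay":0,"az":0,"tx":0,"ty":0,"tz":0.2,"fingers":255},{"ax":0,"ay":0,"az":0,"tx":0,"ty":0,"tz":0,"fingers":255},{"ax":0,"ay":0,"az":0,"tx":0,"ty":0,"tz":0,"fingers":255}]'; python3 -m jog '[{"ax":0,"ay":0,"az":0,"tx":0,"ty":0,"tz":0.2,"fingers":255},{"ax":0,"ay":0,"az":0,"tx":0,"ty":0,"tz":0.15,"fingers":255},{"ax":0,"ay":0,"az":0,"tx":0,"ty":0,"tz":0,"fingers":255},{"ax":0,"ay":0,"az":0,"tx":0,"ty":0,"tz":0,"fingers":255}]'
```

```text
time: 10.15
tool_pos: [455.6, 88.7, 129.0]
eef_rot: [3.142, 0.001, 2.966]
contact_force: [0.7, -0.7, 3.9]
width: 0.004
grasp_force: 1.8
time: 10.55
tool_pos: [455.6, 88.7, 125.4]
eef_rot: [3.141, 0.001, 2.966]
contact_force: [1.6, 0.4, 6.0]
width: 0.009
grasp_force: 2.8
```

```bash
python3 -m jog '[{"ax":0,"ay":0,"az":0,"tx":0,"ty":0,"tz":0.06,"fingers":255},{"ax":0,"ay":0,"az":0,"tx":0,"ty":-0.4,"tz":0,"fingers":255},{"ax":0,"ay":0,"az":0,"tx":0,"ty":-0.4,"tz":0,"fingers":255},{"ax":0,"ay":0,"az":0,"tx":0,"ty":-0.4,"tz":0,"fingers":255},{"ax":0,"ay":0,"az":0,"tx":0,"ty":-0.4,"tz":0,"fingers":255}]'; python3 -m jog '[{"ax":0,"ay":0,"az":0,"tx":0,"ty":-0.5,"tz":0,"fingers":255},{"ax":0,"ay":0,"az":0,"tx":0,"ty":-0.5,"tz":0,"fingers":255},{"ax":0,"ay":0,"az":0,"tx":0,"ty":-0.5,"tz":0,"fingers":255},{"ax":0,"ay":0,"az":0,"tx":0,"ty":-0.5,"tz":0,"fingers":255}]'
```

```text
time: 11.05
tool_pos: [452.8, 73.3, 124.8]
eef_rot: [3.141, 0.001, 2.965]
contact_force: [0.8, 1.9, 6.1]
width: 0.007
grasp_force: 3.0
time: 11.45
tool_pos: [449.2, 53.5, 124.8]
eef_rot: [3.141, 0.001, 2.965]
contact_force: [1.1, 2.8, 5.7]
width: -0.001
grasp_force: 3.0
```

```bash
python3 -m jog '[{"ax":0,"ay":0,"az":0,"tx":0,"ty":-0.7,"tz":0,"fingers":255},{"ax":0,"ay":0,"az":0,"tx":0,"ty":-0.7,"tz":0,"fingers":255},{"ax":0,"ay":0,"az":0,"tx":0,"ty":-0.7,"tz":0,"fingers":255},{"ax":0,"ay":0,"az":0,"tx":0,"ty":-0.7,"tz":0,"fingers":255},{"ax":0,"ay":0,"az":0,"tx":0,"ty":-0.4,"tz":0,"fingers":255}]'
python3 - <<'E'
from h import *
p=np.load('p.npy');o=env.get_obs();T=o['tool_pos'];print(W2I(p,T),o['contact_force'])
im=look('wrist','w5.png')
spots(im,'wrist',['pad_top','fin_top','stop_face'])
E
```

```text
time: 11.95
tool_pos: [443.3, 21.8, 124.8]
eef_rot: [3.141, 0.0, 2.965]
contact_force: [-0.5, 2.6, 5.8]
width: 0.005
grasp_force: 3.0
[-86.33452661 -48.68286975 124.75583281] [-0.50751783  2.60273033  5.8407389 ]
wrist pad_top 0.64 [430.  23. 113.] [277. 237.]
wrist fin_top 0.66 [433.  13. 114.] [257. 246.]
wrist stop_face 0.92 [422.  26.  90.] [281. 208.]
wrist stop_face 0.6 [432.  22. 114.] [276. 241.]
```

View pics/w5.png

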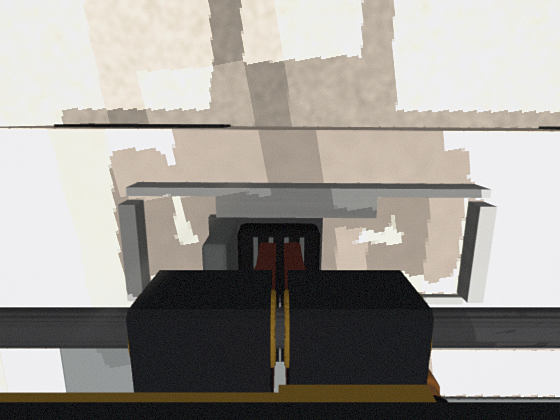

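The pad (columns 241–319) is still under the fingers and the carriage moves with them. The carriage's left face at about column 203 is roughly 27 mm from the stop at about column 147.

```bash
python3 -m jog '[{"ax":0,"ay":0,"az":0,"tx":0,"ty":-0.6,"tz":0,"fingers":255},{"ax":0,"ay":0,"az":0,"tx":0,"ty":-0.6,"tz":0,"fingers":255},{"ax":0,"ay":0,"az":0,"tx":0,"ty":-0.5,"tz":0,"fingers":255},{"ax":0,"ay":0,"az":0,"tx":0,"ty":-0.3,"tz":0,"fingers":255},{"ax":0,"ay":0,"az":0,"tx":0,"ty":0,"tz":0,"fingers":255}]'; python3 -m jog '[{"ax":0,"ay":0,"az":0,"tx":0,"ty":-0.2,"tz":0,"fingers":255},{"ax":0,"ay":0,"az":0,"tx":0,"ty":-0.2,"tz":0,"fingers":255},{"ax":0,"ay":0,"az":0,"tx":0,"ty":0,"tz":0,"fingers":255}]';  python3 -m jog '[{"ax":0,"ay":0,"az":0,"tx":0,"ty":-0.2,"tz":0,"fingers":255},{"ax":0,"ay":0,"az":0,"tx":0,"ty":-0.2,"tz":0,"fingers":255},{"ax":0,"ay":0,"az":0,"tx":0,"ty":0,"tz":0,"fingers":255}]'
```

```text
time: 12.65
tool_pos: [439.6, 2.0, 124.7]
eef_rot: [3.141, 0.0, 2.965]
contact_force: [0.6, -0.4, 6.5]
width: 0.006
grasp_force: 3.0
time: 12.95
tool_pos: [439.0, -1.7, 124.7]
eef_rot: [3.141, 0.0, 2.965]
contact_force: [0.3, 0.8, 5.8]
width: 0.004
grasp_force: 3.0
time: 13.25
tool_pos: [438.3, -5.6, 124.7]
eef_rot: [3.141, 0.0, 2.965]
contact_force: [0.1, 2.0, 6.1]
width: 0.003
grasp_force: 3.0
```

```bash
J='python3 -m jog'; python3 -m jog '[{"ax":0,"ay":0,"az":0,"tx":0,"ty":-0.15,"tz":0,"fingers":255},{"ax":0,"ay":0,"az":0,"tx":0,"ty":-0.1,"tz":0,"fingers":255},{"ax":0,"ay":0,"az":0,"tx":0,"ty":0,"tz":0,"fingers":255}]' | grep -E 'pos|contact'; python3 -m jog '[{"ax":0,"ay":0,"az":0,"tx":0,"ty":-0.1,"tz":0,"fingers":255},{"ax":0,"ay":0,"az":0,"tx":0,"ty":-0.1,"tz":0,"fingers":255},{"ax":0,"ay":0,"az":0,"tx":0,"ty":0,"tz":0,"fingers":255}]'| grep -E 'pos|contact'
python3 - <<'E'
from h import *
im=look('wrist','w6.png')
E
```

```text
tool_pos: [437.9, -7.7, 124.7]
contact_force: [0.8, 3.5, 6.8]
tool_pos: [437.6, -9.5, 124.7]
contact_force: [1.4, 4.4, 6.6]
```

View pics/w6.png

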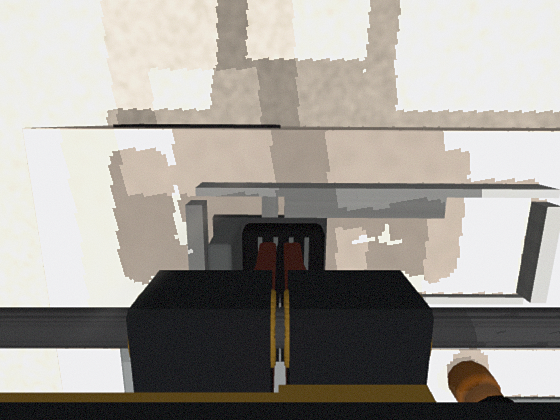

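The carriage face now meets the stop at about column 207, and the pad has started slipping under the fingers (centre 283). That was my 11th picture, one over the allowance of 10, so I'll view no more and use only force and network readings. Next I'll push on until the fin is loaded.

```bash
python3 -m jog '[{"ax":0,"ay":0,"az":0,"tx":0,"ty":-0.1,"tz":0,"fingers":255},{"ax":0,"ay":0,"az":0,"tx":0,"ty":-0.1,"tz":0,"fingers":255},{"ax":0,"ay":0,"az":0,"tx":0,"ty":0,"tz":0,"fingers":255}]' | grep -E 'pos|contact'; python3 -m jog '[{"ax":0,"ay":0,"az":0,"tx":0,"ty":-0.1,"tz":0,"fingers":255},{"ax":0,"ay":0,"az":0,"tx":0,"ty":0,"tz":0,"fingers":255}]'| grep -E 'pos|contact'; python3 -m jog '[{"ax":0,"ay":0,"az":0,"tx":0,"ty":-0.1,"tz":0,"fingers":255},{"ax":0,"ay":0,"az":0,"tx":0,"ty":0,"tz":0,"fingers":255}]'| grep -E 'pos|contact'
```

```text
tool_pos: [437.3, -11.4, 124.7]
contact_force: [0.9, 4.2, 6.5]
tool_pos: [437.1, -12.4, 124.7]
contact_force: [1.2, 2.9, 6.1]
tool_pos: [436.9, -13.4, 124.7]
contact_force: [0.7, 4.2, 5.4]
```

```bash
python3 -m jog '[{"ax":0,"ay":0,"az":0,"tx":0,"ty":-0.1,"tz":0,"fingers":255},{"ax":0,"ay":0,"az":0,"tx":0,"ty":0,"tz":0,"fingers":255}]' | grep -E 'pos|contact'; python3 -m jog '[{"ax":0,"ay":0,"az":0,"tx":0,"ty":-0.1,"tz":0,"fingers":255},{"ax":0,"ay":0,"az":0,"tx":0,"ty":0,"tz":0,"fingers":255}]'| grep -E 'pos|contact'
```

```text
tool_pos: [436.8, -14.4, 124.7]
contact_force: [0.0, 3.3, 5.6]
tool_pos: [436.6, -15.4, 124.7]
contact_force: [0.6, 3.7, 6.0]
```

```bash
python3 -m jog '[{"ax":0,"ay":0,"az":0,"tx":0,"ty":-0.05,"tz":0,"fingers":255},{"ax":0,"ay":0,"az":0,"tx":0,"ty":0,"tz":0,"fingers":255}]' | grep -E 'pos|contact'
```

```text
tool_pos: [436.5, -15.8, 124.7]
contact_force: [0.3, 4.8, 6.1]
```

```bash
python3 -m jog '[{"ax":0,"ay":0,"az":0,"tx":0,"ty":-0.08,"tz":0,"fingers":255},{"ax":0,"ay":0,"az":0,"tx":0,"ty":0,"tz":0,"fingers":255}]' | grep -E 'pos|contact'
```

```text
tool_pos: [436.4, -16.6, 124.7]
contact_force: [1.0, 4.6, 6.2]
```

```bash
python3 -m jog '[{"ax":0,"ay":0,"az":0,"tx":0,"ty":-0.08,"tz":0,"fingers":255},{"ax":0,"ay":0,"az":0,"tx":0,"ty":0,"tz":0,"fingers":255}]' | grep -E 'pos|contact'
```

```text
tool_pos: [436.2, -17.4, 124.7]
contact_force: [1.1, 4.6, 5.2]
```

```bash
python3 -m jog '[{"ax":0,"ay":0,"az":0,"tx":0,"ty":-0.08,"tz":0,"fingers":255},{"ax":0,"ay":0,"az":0,"tx":0,"ty":0,"tz":0,"fingers":255}]' | grep -E 'pos|contact'
```

```text
tool_pos: [436.1, -18.2, 124.7]
contact_force: [0.9, 3.9, 6.3]
```

```bash
python3 -m jog '[{"ax":0,"ay":0,"az":0,"tx":0,"ty":-0.08,"tz":0,"fingers":255},{"ax":0,"ay":0,"az":0,"tx":0,"ty":0,"tz":0,"fingers":255}]' | grep -E 'pos|contact'
python3 - <<'E'
from h import *
im=look('wrist')
spots(im,'wrist',['pad_top','fin_top'])
E
```

```text
tool_pos: [436.0, -19.0, 124.7]
contact_force: [1.1, 3.9, 5.3]
wrist pad_top 0.91 [424.  -4. 113.] [307. 234.]
wrist fin_top 0.75 [425.  -8. 116.] [301. 240.]
```

```bash
python3 -m jog '[{"ax":0,"ay":0,"az":0,"tx":0,"ty":-0.1,"tz":0,"fingers":255},{"ax":0,"ay":0,"az":0,"tx":0,"ty":0,"tz":0,"fingers":255}]' | grep -E 'pos|contact'
```

```text
tool_pos: [435.9, -19.2, 124.7]
contact_force: [1.5, 7.9, 4.7]
```

```bash
python3 -m jog '[{"ax":0,"ay":0,"az":0,"tx":0,"ty":-0.1,"tz":0,"fingers":255},{"ax":0,"ay":0,"az":0,"tx":0,"ty":0,"tz":0,"fingers":255}]' | grep -E 'pos|contact'
```

```text
tool_pos: [435.9, -19.4, 124.7]
contact_force: [2.7, 11.4, 6.4]
```

The fin is loaded at 11 N with nothing moving, so the lock is solidly at the end stop. I'll lift straight up, since backing off first could drag the carriage.

```bash
python3 -m jog '[{"ax":0,"ay":0,"az":0,"tx":0,"ty":0,"tz":-0.4,"fingers":255},{"ax":0,"ay":0,"az":0,"tx":0,"ty":0,"tz":-0.4,"fingers":255},{"ax":0,"ay":0,"az":0,"tx":0,"ty":0,"tz":-0.8,"fingers":255},{"ax":0,"ay":0,"az":0,"tx":0,"ty":0,"tz":-3,"fingers":255},{"ax":0,"ay":0,"az":0,"tx":0,"ty":0,"tz":-4.5,"fingers":255}]'; python3 -m jog '[{"ax":0,"ay":0,"az":0,"tx":-4.5,"ty":0,"tz":-2,"fingers":255},{"ax":0,"ay":0,"az":0,"tx":-4,"ty":0,"tz":0,"fingers":255},{"ax":0,"ay":0,"az":0,"tx":0,"ty":0,"tz":0,"fingers":255},{"ax":0,"ay":0,"az":0,"tx":0,"ty":0,"tz":0,"fingers":255}]'
python3 - <<'E'
from h import *
im=look('wrist','w7.png')
spots(im,'wrist',['pad_top','fin_top','stop_face','lid_edge'])
g=im['color'].mean(2)
cs=[d['position'] for d in cams.spot_in('pad_top','wrist')[:1]]
K=np.array(im['camera_matrix']);u=K@np.array(cs[0]);u=u[:2]/u[2]
r=int(u[1]);print(r,g[r-8:r+8].mean(0)[int(u[0])-90:int(u[0])+60:3].round(0))
c=int(u[0]);print(g[max(0,r-60):r+70:3,c-3:c+3].mean(1).round(0))
print(env.get_obs()['time'])
E
```

```text
time: 17.05
tool_pos: [432.4, -20.9, 213.9]
eef_rot: [3.141, -0.008, 2.966]
contact_force: [0.1, -0.2, -0.7]
width: 0.005
grasp_force: 0.0
time: 17.45
tool_pos: [518.4, -36.5, 234.5]
eef_rot: [-3.142, -0.003, 2.966]
contact_force: [-0.8, 1.1, -0.2]
width: 0.005
grasp_force: 0.0
wrist pad_top 0.67 [489. 179.  93.] [554. 118.]
wrist pad_top 0.65 [438. -11. 121.] [296.  91.]
wrist fin_top 0.69 [445. -13. 123.] [295. 103.]
wrist stop_face 0.98 [481.  36.  91.] [364. 141.]
wrist lid_edge 0.84 [523. -27. 102.] [292. 210.]
118 [ 64.  66. 158. 219. 218. 217. 239. 239. 240. 239. 239. 239. 239. 239.
 239. 240. 239. 239. 239. 239. 239. 239. 239. 239. 239. 239. 239. 239.
 238. 193. 112. 113.]
[239. 238. 236. 238. 236. 237. 237. 239. 225. 224. 223. 221. 215. 206.
 198. 175. 175. 173. 164. 156. 120. 121. 118. 116. 112. 134. 165. 239.
 239. 240. 239. 239. 240. 239. 239. 239. 239. 239. 240. 240. 239. 239.
 239. 239.]
17.75
```

Run:
```python
from h import *
im=look('wrist');g=im['color'].mean(2)
print('row85',[(c,int(v)) for c,v in zip(range(225,345,2),g[82:88,225:345:2].mean(0))])
for z in (113,120):
    a=ray(im,(280,85),z);b=ray(im,(281,85),z);print(z,np.linalg.norm(b-a))
```

```text
row85 [(225, 192), (227, 194), (229, 192), (231, 191), (233, 194), (235, 154), (237, 154), (239, 157), (241, 156), (243, 157), (245, 157), (247, 161), (249, 195), (251, 177), (253, 50), (255, 90), (257, 105), (259, 105), (261, 108), (263, 108), (265, 108), (267, 99), (269, 59), (271, 57), (273, 13), (275, 21), (277, 25), (279, 25), (281, 21), (283, 43), (285, 92), (287, 28), (289, 26), (291, 24), (293, 29), (295, 93), (297, 36), (299, 23), (301, 23), (303, 23), (305, 91), (307, 58), (309, 33), (311, 30), (313, 29), (315, 115), (317, 116), (319, 27), (321, 33), (323, 35), (325, 32), (327, 17), (329, 201), (331, 192), (333, 189), (335, 190), (337, 190), (339, 193), (341, 191), (343, 190)]
113 0.6917976609420569
120 0.6740951366766955
```

The network now reads the pad top at z = 121 mm, against 119–122 mm when it was up at the start and 113 mm while pressed. The travel of about 98.5 mm matches the end stop. The lid edge reads z = 102 mm (shut), and the arm is clear. I'll hand in.

```bash
python3 -c "
from plant import env
print(env.hand_in())"
```

```text
the job is handed in; nothing more can be done
None
```

The lid is shut and the lock is against its end stop with the thumb pad reading fully up; I handed the job in at about 18 s and got no verdict back, and I viewed 11 pictures, one over the limit of 10.

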